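# Square up the peg board for a new peg

### The job

I want to mark a line for a new peg on the peg board lying on the windowsill. Take the steel measuring cup off the board and stand it upright on the sill, then push the metal set square so that the inner face of its thick stock lies flush along the board's long edge and the outer edge of its blade just touches the side of the knob-headed peg. Leave the board where it lies, do not disturb the mug, lemon squeezer or spatula, and let go of everything.

Things in the scene. Friction and masses are not known exactly. Their poses are not given: they have to be found in the camera images.
- board: Pale wooden peg board lying flat, loose, on the sill: 160 (x) x 380 (y) x 22 mm, 1.2 kg. Origin: centre of underside, z up. Its long edge towards the robot is the plane x = -80 mm. Two 16 mm pegs stand 45 mm out of its top: the knob-headed peg (28 mm ball on it, top 81 mm above the sill) at x = +45, y = +155 mm, the plain one at x = +45, y = -155 mm.
- knob_peg (a point): Foot of the knob-headed peg: its axis at the board's top face (board x = +45, y = +155, z = 22 mm). Peg radius 8 mm, so the side that the blade must touch is at board y = +147 mm.
- board_edge (a point): Middle of the board's long edge towards the robot, half way up its thickness (board x = -80, y = 0, z = 11 mm).
- square: Metal L-shaped set square on the sill, 0.33 kg. Thick stock: bar 28 (x) x 150 (y) x 36 mm high; origin: centre of its underside, z up. Thin blade: 150 x 30 x 3 mm, from the stock's inner face (x = +14) along +x to x = 164, from y = +45 to its outer edge y = +75 mm, level with the stock's end; underside 24 mm above the sill, so it passes over the board, between the pegs.
- face_blade_end (a point): Point on the stock's inner face near the blade's end: square x = +14, y = +70, z = 11 mm. It lies on the board's edge plane when flush.
- face_free_end (a point): Point on the stock's inner face near the other end: square x = +14, y = -70, z = 11 mm. It lies on the board's edge plane when flush.
- blade_edge (a point): Point on the blade's outer edge that meets the peg when the square is flush: square x = +139, y = +75, z = 25.5 mm.
- cup: Steel measuring cup, open top, 52 mm diameter at the foot, 56 mm at the rim, 50 mm high, 3 mm wall, about 0.12 kg, standing on the board between the blade and the knob-headed peg. Origin: centre of its underside; z up. A flat handle 14 mm wide and 4 mm thick, centred 46 mm above its foot, runs along -y from the rim to y = -100 mm.
- mug: White ceramic mug, 80 mm across, 90 mm high, handle on its +y side, standing on the sill. Origin: centre of its underside. Leave alone.
- squeezer: Yellow plastic lemon squeezer, dish 94 mm across with a cone 49 mm high and a handle to y = -104 mm, on the sill. Origin: centre of its underside. Leave alone.
- spatula: Spatula with wooden handle and grey silicone blade about 250 mm long, lying on the sill near the squeezer. Leave alone.
Not all that is in view belongs to the job. Several things have the shape of the cup; the one meant has the colours described above. What is shaped like the square but pink or red is not meant.

How it is judged:
At the end, for the whole second after the job is handed in: Both ends of the stock's inner face are within 2.5 mm of the board's long edge plane, the blade's outer edge is within 3 mm of the side of the knob-headed peg, the square and board lie flat on the sill, the cup stands upright on the sill off the board, all at rest (x of face_blade_end in the frame of board between -0.0825 and -0.0775 m and x of face_free_end in the frame of board between -0.0825 and -0.0775 m and y of blade_edge in the frame of board between 0.144 and 0.1495 m and height (world z) of each of square, board below 0.004 m and angle between each of square, board's own z axis and vertical below 0.03 rad and linear speed of each of square, cup below 0.01 m/s and height (world z) of cup below 0.005 m and angle between cup's own z axis and vertical below 0.08 rad); the robot touches nothing.
It fails at once if the board is shifted more than 25 mm (distance of board from where it was at the start of the episode above 0.025 m).
It fails at once if the mug, squeezer or spatula is moved more than 20 mm or the mug tipped (distance of any of mug, squeezer, spatula from where it was at the start of the episode above 0.02 m or angle between mug's own z axis and vertical above 0.3 rad).
It also fails if it takes over 72 s, if anything falls off the work surface, if the arm or the gripper's body presses on something with over 40 N, if the wrist force passes 120 N, or if a joint passes its speed limit or range.

### The arm

A 7-joint arm with a two-finger parallel gripper is mounted at the origin on the work surface. World frame = base frame: x ahead of the robot, y to its left, z up, the work surface at z = 0. Lengths are in m, angles in rad, forces in N, time in s.
With the tool pointing down it reaches from about 0.4 to 0.875 m from the base axis. Payload 19.3 kg.
Tool frame: the origin (TCP) lies at the very end of the fingers, on their centre line; the grasp point (between the pads) lies 19 mm behind it; z points along the fingers, y is the line along which they close (so a half turn about z gives the same grasp; the last joint's range is limited). The gripper opens to 85 mm and grips with 20 to 120 N. Pads are 22 mm wide; open, the fingers measure 114 mm over their backs; the gripper's body (76 mm by 85 mm) begins 54 mm behind the grasp point. The pads swing forward as they close: fully open they stand 13 mm farther back than shut.
Start: joints at [-1.271, 0.521, -0.036, 1.599, 0.021, 1.021, -0.113], TCP at [0.226, 0.583, 0.231] pointing down, gripper open.
Joint ranges: [-2.91, 2.91], [-0.3, 2.13], [-1.5, 1.42], [0.17, 2.43], [-1.26, 4.41], [0.16, 1.93], [-2.52, 2.52]. Speed limits (rad/s): [1.89, 1.89, 2.39, 2.39, 3.01, 3.01, 3.01].

### API

Orientations are given as [roll, pitch, yaw] about the fixed x, y, z axes, in that order (R = Rz(yaw) Ry(pitch) Rx(roll)).
In Python, from workcell import observe, grab_frame, job_done gives the robot as it stands.
- The arm moves only by the tool move_arm, never from a script. Its argument "plan" is a list that holds one entry, the list of rows, each a list of 7 numbers: the shift along the tool's x, y, z each as a share of 0.02 m, from -1 to 1, then the turn, a rotation vector about the tool's x, y, z each as a share of 6 degrees, from -1 to 1, then the opening, from -1 (shut) to 1 (fully open). A call has exactly 10 rows; each row shifts and turns the commanded pose from where the row before left it, along the tool's axes as they then stand; what a row does not reach is not made up. A row lasts 1/10 s, in which the tool goes at most 50 mm and 8.59 degrees, less where a joint would pass 70% of its speed; a pose out of reach is approached as far as the arm can. A call with a number of a shift or a turn outside -1 to 1 is refused whole. A call with a gripper value outside its range is refused whole. The fingers move at their own pace and stop on an object; "grip_force" is the grip in N (left out, the last holds). Time passes only in rows, so rows that do not move let the fingers close, or fill a call up. It gives the time, the measured TCP pose, the force, the opening and the grip force at its end, in the units of the state.
- observe(): the state, without advancing time (a new reading comes with each control period).
- grab_frame(name): name is "side" or "top"; returns a dict with "color" (480x640x3 uint8, red, green, blue), "intrinsics" (3x3 intrinsics, pixels), "position" and "orientation" of the camera in the world. Camera axes: x right, y down, z forward; pixel columns grow to the right and rows downward; lengths in m; the calibration is good to about 2 mm. A picture is of the moment at which its call begins. There is no depth.
- job_done(): hands the job in; it is judged then, once.
The state is a dict: "clock": time; "qpos": joint angles; "qd": joint speeds; "joint_efforts": joint torques, N m; "position": TCP position; "tool_rot": TCP orientation; "force": force on the tool from outside, world axes, zero at the start; "moment": the same for the moment, N m; "grip_width": finger opening in m; "finger_force": force on a finger pad.
Only numpy, scipy, OpenCV 4.12 (cv2) and the standard library are available. Lean on these libraries where they do the work, as an engineer would, in place of code of your own. Each camera call takes 0.05 s, during which the arm holds its last target. There are 200 camera calls.

## Working session

There is one attempt and no reset: what is moved stays moved. The work goes in short steps, Python scripts to look and compute and a tool call to move; the robot and the scene stay as the last step left them, time stands still between calls to the robot, and variables do not carry over. Pictures are saved under pics/ and viewed, at most 10 in all, crops included, and the job is handed in when it is done.

Besides the shell and the picture viewer there is one more tool, called after ">>>" by a JSON object that holds its "api" and its "payload", one argument or row to a line. move_arm: Moves the arm, as the interface text tells. Shift numbers are shares of 0.02 m and turn numbers shares of 6 degrees, none past 1 either way. Its arguments: {"type":"object","properties":{"plan":{"type":"array"},"grip_force":{"type":"number"}},"required":["plan"]}

```bash
mkdir -p pics; ls; python3 - <<'E'
from workcell import *
import cv2
for n in("side","top"):
    f=grab_frame(n); cv2.imwrite(f"pics/{n}0.png",f["color"][:,:,::-1]); print(n,f["intrinsics"],f["position"],f["orientation"])
o=observe();print(o)
E
```

```text
pics
side [[496.43334326   0.         324.51434393]
 [  0.         496.43334326 247.63156166]
 [  0.           0.           1.        ]] [-0.15987186 -0.94724698  0.80835654] [-2.16727747  0.01417955 -0.66265822]
top [[503.34501477   0.         317.6243468 ]
 [  0.         503.34501477 242.1329421 ]
 [  0.           0.           1.        ]] [ 0.41573613 -0.10179871  1.44594571] [-3.05693618e+00  2.53168533e-03 -1.55212425e+00]
{'clock': 0.1, 'qpos': array([-1.27119078,  0.52196285, -0.03626201,  1.59993766,  0.02117535,
        1.02107244, -0.11276087]), 'qd': array([-0.00025935,  0.00020868,  0.0008759 , -0.00187222, -0.0001889 ,
        0.00030654,  0.00043255]), 'joint_efforts': array([ 4.29566295e-03, -9.28487921e+01,  1.98442921e+00, -3.70533836e+01,
        1.81651331e-02,  5.40712557e-03,  2.59801533e-05]), 'position': array([0.2258518 , 0.58245669, 0.23078352]), 'tool_rot': array([-3.14059955e+00,  7.97911589e-05,  2.77174544e+00]), 'force': array([-0.03427937,  0.36508891, -0.16889217]), 'moment': array([0.02496685, 0.00595746, 0.02517641]), 'finger_force': 0.0, 'grip_width': 0.08525569316113905}
```

View pics/top0.png

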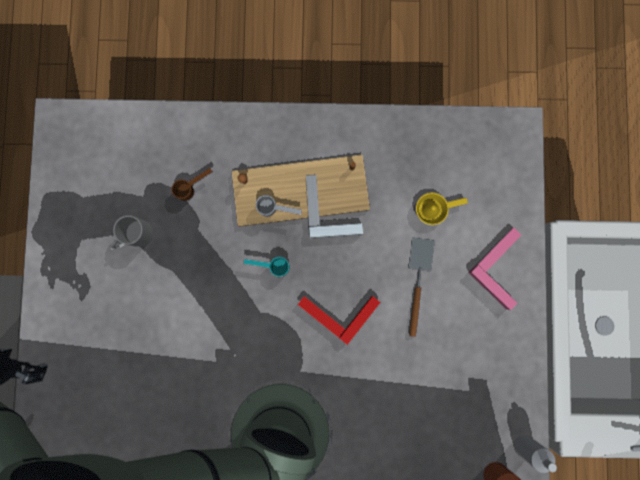

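View pics/side0.png

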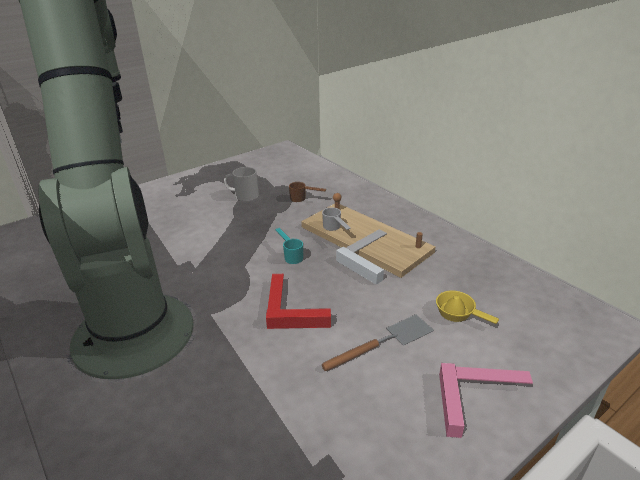

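Top view: board spans columns 233–370 and rows 153–226. The steel cup is at (266,205) with its handle pointing right to (300,213). The square's stock is at (336,230) and its blade runs up to (312,176). The knob peg is at (242,176). The mug is at (128,230), and the teal cup at (279,266) is a distractor. I'll enlarge both views.

```bash
python3 - <<'E'
import cv2
a=cv2.imread("pics/top0.png")[145:250,225:380]; cv2.imwrite("pics/topc.png",cv2.resize(a,None,fx=5,fy=5,interpolation=cv2.INTER_CUBIC))
a=cv2.imread("pics/side0.png")[180:290,290:445]; cv2.imwrite("pics/sidec.png",cv2.resize(a,None,fx=5,fy=5,interpolation=cv2.INTER_CUBIC))
E
```

```text
(no output)
```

View pics/topc.png

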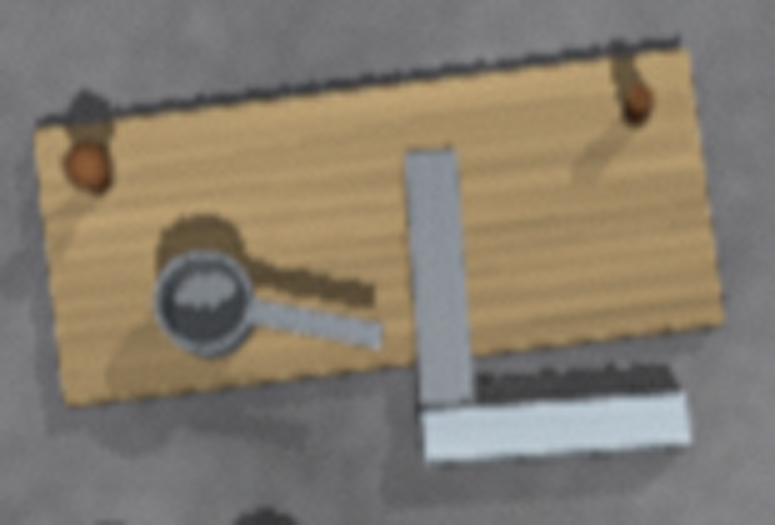

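View pics/sidec.png

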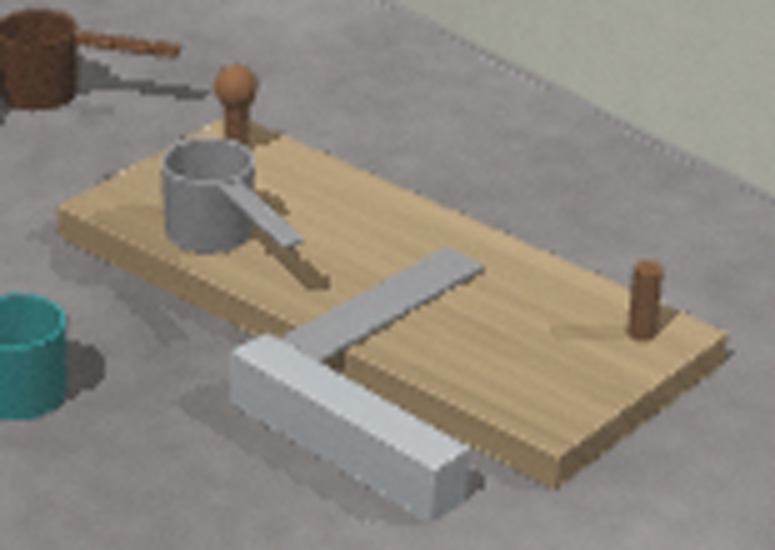

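```bash
cat > fit.py <<'E'
import numpy as np
from scipy.optimize import least_squares
from scipy.spatial.transform import Rotation as Ro
C={"side":(496.43334326,324.51434393,247.63156166,[-0.15987186,-0.94724698,0.80835654],[-2.16727747,0.01417955,-0.66265822]),
"top":(503.34501477,317.6243468,242.1329421,[0.41573613,-0.10179871,1.44594571],[-3.05693618,2.53168533e-03,-1.55212425])}
def proj(c,P):
    f,cx,cy,p,o=C[c]; q=(np.atleast_2d(P)-p)@Ro.from_euler("xyz",o).as_matrix()
    return q[:,:2]/q[:,2:]*f+[cx,cy]
def crop(uv,off,s=5): return (np.array(uv,float)+.5)/s-.5+off
def place(t,P,z0=0):
    P=np.array(P)*1e-3; c,s=np.cos(t[2]),np.sin(t[2])
    return np.c_[t[0]+c*P[:,0]-s*P[:,1],t[1]+s*P[:,0]+c*P[:,1],P[:,2]+z0]
def fit(obs,t0,z0=0):
    # obs: {cam:[(x,y,z mm,u,v)]}, u v full-image pixels
    r=lambda t:np.concatenate([(proj(c,place(t,[o[:3] for o in L],z0))-[o[3:] for o in L]).ravel() for c,L in obs.items()])
    s=least_squares(r,t0,loss="soft_l1",f_scale=.7); return s.x,r(s.x)
E
cat > m1.py <<'E'
from fit import *
T=(225,145);S=(290,180)
def mk(top,side): return {"top":[(*a[:3],*crop(a[3:],T)) for a in top],"side":[(*a[:3],*crop(a[3:],S)) for a in side]}
O={"board":(mk([(80,190,22,35,125),(80,-190,22,685,50),(-80,-190,22,722,322),(-80,190,22,67,403),(45,155,67,88,165),(45,-155,67,638,102)],
 [(-80,190,22,58,208),(-80,-190,22,557,460),(80,-190,22,728,338),(-80,190,0,60,235),(-80,-190,0,557,487),(80,-190,0,727,357),(45,155,67,236,86),(45,-155,67,648,268)]),0),
"square":(mk([(14,75,36,422,408),(14,-75,36,688,392),(-14,-75,36,690,443),(-14,75,36,427,461),(164,75,27,406,152),(164,45,27,455,150)],
 [(-14,75,36,235,350),(14,75,36,268,337),(14,-75,36,468,453),(-14,-75,36,433,470),(-14,-75,0,432,518),(164,75,27,447,250),(164,45,27,484,268)]),0),
"cup":(mk([(0,0,50,205,303),(0,-100,47,380,336)],[(0,0,50,209,162),(0,-100,47,297,241)]),.022)}
for n,(o,z) in O.items():
    for k in("both","top","side"):
        t,r=fit(o if k=="both" else {k:o[k]},[.6,.0,0],z); print(n,k,t.round(4),np.abs(r).max().round(2), r.reshape(-1,2).round(1).tolist() if k=="both" else "")
t,r=fit({"top":[(0,0,90,128,230)]},[.5,.4,0]);print("mug",t)
E
python3 m1.py
```

```text
board both [ 0.6857 -0.042   0.1398] 1.53 [[-0.7, 0.9], [0.4, 0.2], [0.2, 0.4], [-1.1, 0.2], [-0.3, 0.1], [0.3, -0.6], [0.1, -0.7], [0.4, -0.5], [0.4, -1.1], [-0.0, -0.1], [-0.2, 0.7], [-0.2, 1.5], [0.5, 0.1], [0.4, -0.2]]
board top [ 0.6863 -0.0424  0.1389] 1.03 
board side [ 0.6849 -0.042   0.1424] 1.53 
square both [ 0.5698 -0.1462  0.0848] 1.49 [[-0.2, 0.9], [-0.3, 0.6], [-0.0, 0.2], [-0.6, 0.1], [-0.3, 0.4], [0.3, 0.2], [-0.4, 0.3], [0.3, -1.1], [0.9, -1.1], [0.6, 0.1], [0.2, 1.5], [0.5, -0.8], [0.8, -0.5]]
square top [ 0.571  -0.1469  0.087 ] 0.52 
square side [ 0.568  -0.1465  0.0852] 1.83 
cup both [ 0.6315  0.0503 -0.1596] 0.4 [[-0.4, 0.1], [0.3, 0.0], [0.1, -0.3], [0.0, 0.2]]
cup top [ 0.6319  0.0501 -0.1652] 0.34 
cup side [ 0.6309  0.0503 -0.1521] 0.26 
mug [0.55424007 0.41851728 0.        ]
```

>>> {"api": "move_arm", "payload": {
  "plan": [
    [[0,0,0,0,0,1,1],[0,0,0,0,0,1,1],[0,0,0,0,0,1,1],[0,0,0,0,0,1,1],[0,0,0,0,0,1,1],[0,0,0,0,0,1,1],[0,0,0,0,0,1,1],[0,0,0,0,0,1,1],[0,0,0,0,0,1,1],[0,0,0,0,0,1,1]]
  ]
}}

```text
clock: 1.1
position: [0.2259, 0.5826, 0.231]
tool_rot: [-3.141, 0.001, 1.72]
force: [0.2, 0.9, 0.5]
grip_width: 0.0854
finger_force: 0.0
```

```bash
cat > go.py <<'E'
import sys,numpy as np
from workcell import observe
from scipy.spatial.transform import Rotation as R
def go(x,y,z,yaw):
    o=observe();A=R.from_euler("xyz",o["tool_rot"]);B=R.from_euler("xyz",[np.pi,0,yaw])
    print("turn units(6deg)",np.degrees((A.inv()*B).as_rotvec()).round(2)/6)
    d=np.array([x,y,z])-o["position"]
    print("shift units: tool now",(A.inv().apply(d)/.02).round(2)," after turn",(B.inv().apply(d)/.02).round(2))
    print("clock",o["clock"],"pos",o["position"].round(4),"rot",o["tool_rot"].round(4),"F",o["force"].round(1),"w",round(o["grip_width"],4),"j",o["qpos"].round(2))
if __name__=="__main__": go(*map(float,sys.argv[1:5]))
E
python3 go.py .6315 .0503 .2 1.411
```

```text
turn units(6deg) [-1.66666667e-03  5.00000000e-03  2.95333333e+00]
shift units: tool now [-29.33  16.09   1.56]  after turn [-23.05  24.26   1.55]
clock 1.1 pos [0.2259 0.5826 0.231 ] rot [-3.1413e+00  6.0000e-04  1.7202e+00] F [0.2 0.9 0.5] w 0.0854 j [-1.44  0.53  0.22  1.61 -0.13  1.02 -1.03]
```

>>> {"api": "move_arm", "payload": {
  "plan": [
    [[0,0,0,0,0,1,1],[0,0,0,0,0,1,1],[0,0,0,0,0,0.95,1],[-0.9,0.95,0,0,0,0,1],[-0.9,0.95,0,0,0,0,1],[-0.9,0.95,0,0,0,0,1],[-0.9,0.95,0,0,0,0,1],[-0.9,0.95,0,0,0,0,1],[-0.9,0.95,0,0,0,0,1],[-0.9,0.95,0,0,0,0,1]]
  ]
}}

```text
clock: 2.1
position: [0.3383, 0.4367, 0.2311]
tool_rot: [-3.141, 0.0, 1.416]
force: [0.5, 0.1, -0.4]
grip_width: 0.0859
finger_force: 0.0
```

>>> {"api": "move_arm", "payload": {
  "plan": [
    [[-0.9,0.95,0,0,0,0,1],[-0.9,0.95,0,0,0,0,1],[-0.9,0.95,0,0,0,0,1],[-0.9,0.95,0,0,0,0,1],[-0.9,0.95,0,0,0,0,1],[-0.9,0.95,0,0,0,0,1],[-0.9,0.95,0,0,0,0,1],[-0.9,0.95,0,0,0,0,1],[-0.9,0.95,0,0,0,0,1],[-0.9,0.95,0,0,0,0,1]]
  ]
}}

```text
clock: 3.1
position: [0.4981, 0.2296, 0.2311]
tool_rot: [-3.141, 0.0, 1.416]
force: [-0.1, 0.4, -0.3]
grip_width: 0.0853
finger_force: 0.0
```

```bash
python3 go.py .6315 .0503 .2 1.411
```

```text
turn units(6deg) [-0.00333333  0.00333333  0.045     ]
shift units: tool now [-7.82  7.97  1.55]  after turn [-7.79  8.01  1.56]
clock 3.1 pos [0.4981 0.2296 0.2311] rot [-3.1412e+00  3.0000e-04  1.4157e+00] F [-0.1  0.4 -0.3] w 0.0853 j [-0.82  0.42  0.38  1.82 -0.19  0.94 -0.51]
```

>>> {"api": "move_arm", "payload": {
  "plan": [
    [[-0.95,0.97,0,0,0,0,1],[-0.95,0.97,0,0,0,0,1],[-0.95,0.97,0,0,0,0,1],[-0.95,0.97,0,0,0,0,1],[-0.95,0.97,0,0,0,0,1],[-0.95,0.97,0,0,0,0,1],[-0.95,0.97,0,0,0,0,1],[-0.95,0.97,0,0,0,0,1],[0,0,1,0,0,0,1],[0,0,1,0,0,0,1]]
  ]
}}

```text
clock: 4.1
position: [0.6279, 0.0554, 0.1906]
tool_rot: [3.141, 0.0, 1.414]
force: [0.6, 0.0, 0.5]
grip_width: 0.0855
finger_force: 0.0
```

```bash
python3 go.py .6315 .0503 .03 1.411
```

```text
turn units(6deg) [0.00333333 0.00166667 0.03      ]
shift units: tool now [-0.22  0.22  8.03]  after turn [-0.22  0.22  8.03]
clock 4.1 pos [0.6279 0.0554 0.1906] rot [3.1413e+00 1.0000e-04 1.4142e+00] F [0.6 0.  0.5] w 0.0855 j [-0.43  0.6   0.38  1.64 -0.26  0.95 -0.12]
```

>>> {"api": "move_arm", "payload": {
  "plan": [
    [[-0.22,0.22,0.7,0,0,0,1],[0,0,1,0,0,0,1],[0,0,1,0,0,0,1],[0,0,1,0,0,0,1],[0,0,1,0,0,0,1],[0,0,1,0,0,0,1],[0,0,1,0,0,0,1],[0,0,0.8,0,0,0,1],[0,0,0.4,0,0,0,1],[0,0,0,0,0,0,1]]
  ]
}}

```text
clock: 5.1
position: [0.6309, 0.0511, 0.0324]
tool_rot: [-3.14, 0.001, 1.416]
force: [0.5, 0.3, -0.1]
grip_width: 0.0855
finger_force: 0.0
```

>>> {"api": "move_arm", "payload": {
  "plan": [
    [[0,0,0,0,0,0,-0.2],[0,0,0,0,0,0,-0.2],[0,0,0,0,0,0,-0.2],[0,0,0,0,0,0,-0.2],[0,0,0,0,0,0,-0.2],[0,0,0,0,0,0,-0.2],[0,0,0,0,0,0,-0.2],[0,0,0,0,0,0,-0.2],[0,0,0,0,0,0,-0.2],[0,0,0,0,0,0,-0.2]]
  ],
  "grip_force": 25
}}

```text
clock: 6.1
position: [0.6318, 0.0514, 0.0343]
tool_rot: [3.14, -0.0, 1.416]
force: [-1.6, 0.0, 5.5]
grip_width: 0.054
finger_force: 25.6
```

```bash
python3 go.py .54 .25 .1 1.411
```

```text
turn units(6deg) [ 0.01166667 -0.005       0.045     ]
shift units: tool now [ 9.1  -6.06 -3.29]  after turn [ 9.07 -6.11 -3.28]
clock 6.1 pos [0.6318 0.0514 0.0343] rot [ 3.1403e+00 -5.0000e-04  1.4157e+00] F [-1.6  0.   5.5] w 0.054 j [-0.36  0.81  0.29  1.71 -0.34  0.67 -0.05]
```

>>> {"api": "move_arm", "payload": {
  "plan": [
    [[0,0,-0.4,0,0,0,-0.2],[0,0,-0.8,0,0,0,-0.2],[0,0,-1,0,0,0,-0.2],[0,0,-1,0,0,0,-0.2],[0,0,-0.5,0,0,0,-0.2],[0.4,-0.3,0,0,0,0,-0.2],[0.8,-0.6,0,0,0,0,-0.2],[0.9,-0.6,0,0,0,0,-0.2],[0.9,-0.6,0,0,0,0,-0.2],[0.9,-0.6,0,0,0,0,-0.2]]
  ]
}}

```text
clock: 7.1
position: [0.5887, 0.1381, 0.1066]
tool_rot: [-3.14, 0.0, 1.416]
force: [-0.7, -0.4, -1.2]
grip_width: 0.0539
finger_force: 26.8
```

>>> {"api": "move_arm", "payload": {
  "plan": [
    [[0.9,-0.6,0,0,0,0,-0.2],[0.9,-0.6,0,0,0,0,-0.2],[0.9,-0.6,0,0,0,0,-0.2],[0.9,-0.6,0,0,0,0,-0.2],[0.9,-0.6,0,0,0,0,-0.2],[0.7,-0.4,0,0,0,0,-0.2],[0,0,0,0,0,0,-0.2],[0,0,0,0,0,0,-0.2],[0,0,0,0,0,0,-0.2],[0,0,0,0,0,0,-0.2]]
  ]
}}

```text
clock: 8.1
position: [0.5392, 0.2491, 0.1073]
tool_rot: [3.141, 0.0, 1.414]
force: [-0.6, 0.6, -1.6]
grip_width: 0.0537
finger_force: 26.8
```

```bash
python3 go.py .54 .25 .014 1.411; python3 - <<'E'
from workcell import *
import cv2,numpy as np
a=grab_frame("side")["color"][150:290,220:445,::-1];cv2.imwrite("pics/lift.png",cv2.resize(a,None,fx=3.5,fy=3.5,interpolation=cv2.INTER_CUBIC))
E
```

```text
turn units(6deg) [0.00166667 0.00333333 0.03166667]
shift units: tool now [0.05 0.03 4.66]  after turn [0.05 0.03 4.66]
clock 8.1 pos [0.5392 0.2491 0.1073] rot [3.1415e+00 3.0000e-04 1.4144e+00] F [-0.6  0.6 -1.6] w 0.0537 j [-0.77  0.66  0.35  1.8  -0.32  0.74 -0.41]
```

View pics/lift.png

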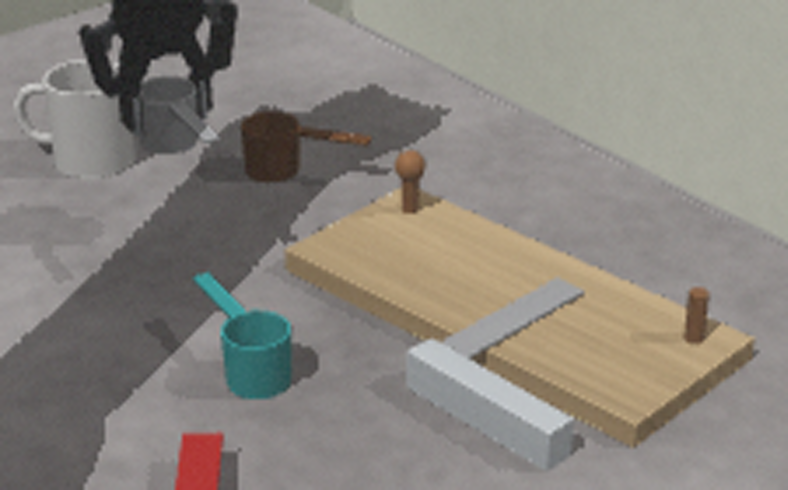

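The cup is held upright at about (168,115) in the crop, and the board looks undisturbed. I'll lower it now.

>>> {"api": "move_arm", "payload": {
  "plan": [
    [[0,0,0.5,0,0,0,-0.2],[0,0,1,0,0,0,-0.2],[0,0,1,0,0,0,-0.2],[0,0,0.9,0,0,0,-0.2],[0,0,0.6,0,0,0,-0.2],[0,0,0.3,0,0,0,-0.2],[0,0,0.1,0,0,0,-0.2],[0,0,0.1,0,0,0,-0.2],[0,0,0.1,0,0,0,-0.2],[0,0,0,0,0,0,-0.2]]
  ]
}}

```text
clock: 9.15
position: [0.5389, 0.2501, 0.0155]
tool_rot: [3.141, -0.0, 1.416]
force: [-1.2, 0.4, -1.3]
grip_width: 0.0538
finger_force: 26.8
```

>>> {"api": "move_arm", "payload": {
  "plan": [
    [[0,0,0.05,0,0,0,-0.2],[0,0,0.05,0,0,0,-0.2],[0,0,0.05,0,0,0,-0.2],[0,0,0.02,0,0,0,-0.2],[0,0,0,0,0,0,-0.2],[0,0,0,0,0,0,-0.2],[0,0,0,0,0,0,-0.2],[0,0,0,0,0,0,-0.2],[0,0,0,0,0,0,-0.2],[0,0,0,0,0,0,-0.2]]
  ]
}}

```text
clock: 10.15
position: [0.5389, 0.2501, 0.0123]
tool_rot: [3.142, -0.0, 1.416]
force: [-3.4, -0.5, 8.1]
grip_width: 0.0541
finger_force: 27.3
```

>>> {"api": "move_arm", "payload": {
  "plan": [
    [[0,0,-0.03,0,0,0,0.4],[0,0,0,0,0,0,0.6],[0,0,0,0,0,0,0.8],[0,0,0,0,0,0,1],[0,0,0,0,0,0,1],[0,0,0,0,0,0,1],[0,0,-0.3,0,0,0,1],[0,0,-0.6,0,0,0,1],[0,0,-1,0,0,0,1],[0,0,-1,0,0,0,1]]
  ]
}}

```text
clock: 11.15
position: [0.5389, 0.2499, 0.072]
tool_rot: [3.141, -0.0, 1.416]
force: [0.4, 0.8, 0.8]
grip_width: 0.0854
finger_force: 0.0
```

>>> {"api": "move_arm", "payload": {
  "plan": [
    [[0,0,-1,0,0,0,1],[0,0,-1,0,0,0,1],[0,0,-1,0,0,0,1],[0,0,-1,0,0,0,1],[-1,0,0,0,0,-0.5,1],[-1,0,0,0,0,-0.5,1],[-1,0,0,0,0,-0.5,1],[-1,0,0,0,0,-0.5,1],[-1,0,0,0,0,-0.35,1],[-1,0,0,0,0,0,1]]
  ]
}}

```text
clock: 12.15
position: [0.5357, 0.1296, 0.1516]
tool_rot: [3.141, -0.0, 1.663]
force: [0.3, 0.7, -0.5]
grip_width: 0.0853
finger_force: 0.0
```

```bash
python3 go.py .572 -.163 .12 1.657;  python3 - <<'E'
from workcell import *
import cv2,numpy as np
a=grab_frame("side")["color"][150:290,220:445,::-1];b=grab_frame("top")["color"][150:250,100:380,::-1]
cv2.imwrite("pics/cup.png",np.vstack([cv2.resize(a,(560,348)),cv2.resize(b,(560,200),interpolation=cv2.INTER_CUBIC)]))
E
```

```text
turn units(6deg) [ 0.00833333 -0.00333333  0.05666667]
shift units: tool now [-14.73   0.46   1.58]  after turn [-14.73   0.55   1.58]
clock 12.15 pos [0.5357 0.1296 0.1516] rot [ 3.1407e+00 -4.0000e-04  1.6630e+00] F [ 0.3  0.7 -0.5] w 0.0853 j [-0.57  0.53  0.32  1.88 -0.23  0.76 -0.04]
```

View pics/cup.png

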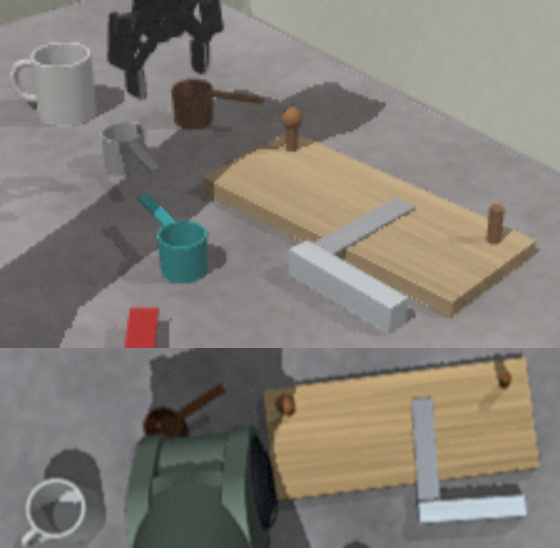

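The cup stands upright on the sill at (125,150). Next I'll grip the square's stock near its middle.

>>> {"api": "move_arm", "payload": {
  "plan": [
    [[-1,0.05,0,0,0,0,1],[-1,0.05,0,0,0,0,1],[-1,0.05,0,0,0,0,1],[-1,0.05,0,0,0,0,1],[-1,0.05,0,0,0,0,1],[-1,0.05,0,0,0,0,1],[-1,0.05,0,0,0,0,1],[-1,0.05,0,0,0,0,1],[-1,0.05,0,0,0,0,1],[-1,0.05,0,0,0,0,1]]
  ]
}}

```text
clock: 13.25
position: [0.564, -0.0681, 0.1513]
tool_rot: [3.141, -0.0, 1.662]
force: [0.5, -0.4, 0.0]
grip_width: 0.0855
finger_force: 0.0
```

>>> {"api": "move_arm", "payload": {
  "plan": [
    [[-1,0,0,0,0,0,1],[-1,0,0,0,0,0,1],[-1,0,0.4,0,0,0,1],[-0.8,0,0.6,0,0,0,1],[-0.4,0,0.6,0,0,0,1],[0,0,0.3,0,0,0,1],[0,0,0,0,0,0,1],[0,0,0,0,0,0,1],[0,0,0,0,0,0,1],[0,0,0,0,0,0,1]]
  ]
}}

```text
clock: 14.25
position: [0.5716, -0.151, 0.1129]
tool_rot: [3.141, 0.0, 1.662]
force: [-0.2, -1.1, 0.3]
grip_width: 0.0854
finger_force: 0.0
```

```bash
python3 go.py .571 -.157 .027 1.657
```

```text
turn units(6deg) [0.005      0.         0.05166667]
shift units: tool now [-0.3  -0.06  4.3 ]  after turn [-0.3  -0.06  4.3 ]
clock 14.25 pos [ 0.5716 -0.151   0.1129] rot [3.141  0.     1.6623] F [-0.2 -1.1  0.3] w 0.0854 j [-0.04  0.64  0.29  1.8  -0.26  0.74  0.48]
```

>>> {"api": "move_arm", "payload": {
  "plan": [
    [[-0.3,0,0.5,0,0,0,0.6],[0,0,1,0,0,0,0.4],[0,0,1,0,0,0,0.2],[0,0,0.8,0,0,0,0],[0,0,0.6,0,0,0,0],[0,0,0.3,0,0,0,0],[0,0,0.05,0,0,0,0],[0,0,0,0,0,0,0],[0,0,0,0,0,0,0],[0,0,0,0,0,0,0]]
  ]
}}

```text
clock: 15.25
position: [0.5723, -0.1575, 0.0281]
tool_rot: [3.141, 0.0, 1.662]
force: [0.1, 0.4, -0.3]
grip_width: 0.0422
finger_force: 0.0
```

>>> {"api": "move_arm", "payload": {
  "plan": [
    [[0,0,0,0,0,0,-0.5],[0,0,0,0,0,0,-0.5],[0,0,0,0,0,0,-0.5],[0,0,0,0,0,0,-0.5],[0,0,0,0,0,0,-0.5],[0,0,0,0,0,0,-0.5],[0,0,0,0,0,0,-0.5],[0,0,0,0,0,0,-0.5],[0,0,0,0,0,0,-0.5],[0,0,0,0,0,0,-0.5]]
  ],
  "grip_force": 25
}}

```text
clock: 16.25
position: [0.572, -0.1575, 0.028]
tool_rot: [3.141, 0.0, 1.662]
force: [-2.8, 0.2, 6.6]
grip_width: 0.0271
finger_force: 26.6
```

```bash
python3 go.py .571 -.157 .027 1.711
```

```text
turn units(6deg) [ 0.00333333  0.         -0.47      ]
shift units: tool now [ 0.03 -0.05  0.05]  after turn [ 0.03 -0.05  0.05]
clock 16.25 pos [ 0.572  -0.1575  0.028 ] rot [3.1413 0.     1.6617] F [-2.8  0.2  6.6] w 0.0271 j [ 0.01  0.77  0.23  1.82 -0.3   0.58  0.52]
```

>>> {"api": "move_arm", "payload": {
  "plan": [
    [[0,0,-0.05,0,0,-0.25,-0.5],[0,0,0,0,0,-0.24,-0.5],[0.3,0.06,0,0,0,0,-0.5],[0.6,0.12,0,0,0,0,-0.5],[0.6,0.12,0,0,0,0,-0.5],[0.6,0.12,0,0,0,0,-0.5],[0.6,0.12,0,0,0,0,-0.5],[0.6,0.12,0,0,0,0,-0.5],[0.6,0.12,0,0,0,0,-0.5],[0.6,0.12,0,0,0,0,-0.5]]
  ]
}}

```text
clock: 17.25
position: [0.577, -0.0647, 0.0285]
tool_rot: [-3.142, -0.0, 1.713]
force: [-0.3, -0.3, -3.3]
grip_width: 0.027
finger_force: 25.5
```

```bash
python3 go.py .5814 -.0015 .028 1.711
```

```text
turn units(6deg) [-0.         -0.          0.02166667]
shift units: tool now [3.09 0.66 0.02]  after turn [3.1  0.66 0.02]
clock 17.25 pos [ 0.577  -0.0647  0.0285] rot [-3.1416 -0.      1.7132] F [-0.3 -0.3 -3.3] w 0.027 j [-0.15  0.75  0.24  1.86 -0.3   0.56  0.42]
```

>>> {"api": "move_arm", "payload": {
  "plan": [
    [[0.5,0.11,0,0,0,0,-0.5],[0.5,0.11,0,0,0,0,-0.5],[0.5,0.11,0,0,0,0,-0.5],[0.5,0.11,0,0,0,0,-0.5],[0.4,0.09,0,0,0,0,-0.5],[0.3,0.06,0,0,0,0,-0.5],[0.1,0.02,0,0,0,0,-0.5],[0,0,0,0,0,0,-0.5],[0,0,0,0,0,0,-0.5],[0,0,0,0,0,0,-0.5]]
  ]
}}

```text
clock: 18.25
position: [0.5811, -0.0091, 0.0285]
tool_rot: [-3.142, 0.0, 1.712]
force: [-0.1, 0.0, -4.2]
grip_width: 0.0268
finger_force: 25.5
```

```bash
python3 go.py .5845 .005 .027 1.711; python3 - <<'E'
from workcell import *
import cv2,numpy as np
a=grab_frame("side")["color"][180:290,290:445,::-1]
cv2.imwrite("pics/near.png",cv2.resize(a,None,fx=5,fy=5,interpolation=cv2.INTER_CUBIC))
E
```

```text
turn units(6deg) [-0.          0.00166667  0.01333333]
shift units: tool now [0.68 0.27 0.08]  after turn [0.68 0.27 0.08]
clock 18.25 pos [ 0.5811 -0.0091  0.0285] rot [-3.1416e+00  2.0000e-04  1.7124e+00] F [-0.1  0.  -4.2] w 0.0268 j [-0.26  0.76  0.25  1.86 -0.32  0.57  0.34]
```

View pics/near.png

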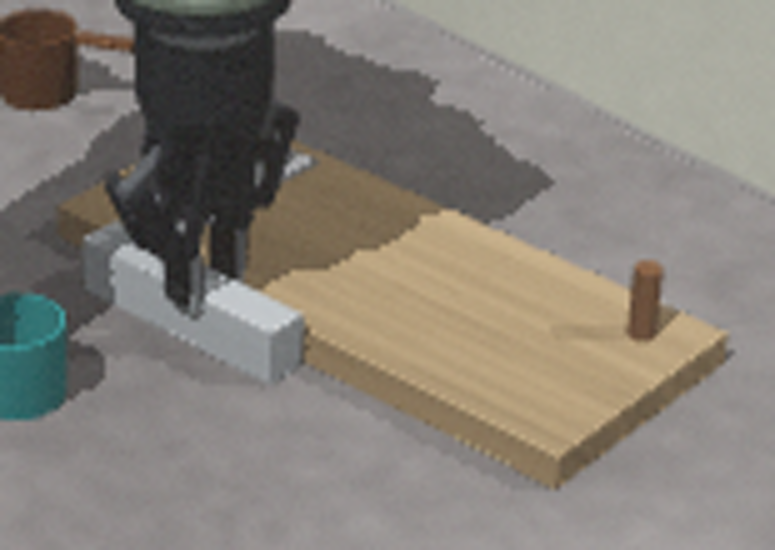

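The stock sits almost flush at the board's edge, the blade tip is at (300,160), and the board hasn't moved. Now I'll creep towards the edge.

>>> {"api": "move_arm", "payload": {
  "plan": [
    [[0,0.05,0.02,0,0,0,-0.5],[0,0.05,0,0,0,0,-0.5],[0,0.05,0,0,0,0,-0.5],[0,0.03,0,0,0,0,-0.5],[0,0,0,0,0,0,-0.5],[0,0,0,0,0,0,-0.5],[0,0,0,0,0,0,-0.5],[0,0,0,0,0,0,-0.5],[0,0,0,0,0,0,-0.5],[0,0,0,0,0,0,-0.5]]
  ]
}}

```text
clock: 19.3
position: [0.5847, -0.0081, 0.0281]
tool_rot: [3.142, 0.0, 1.713]
force: [0.2, -0.6, -3.5]
grip_width: 0.0269
finger_force: 25.6
```

>>> {"api": "move_arm", "payload": {
  "plan": [
    [[0,0.03,0,0,0,0,-0.5],[0,0.03,0,0,0,0,-0.5],[0,0,0,0,0,0,-0.5],[0,0,0,0,0,0,-0.5],[0,0,0,0,0,0,-0.5],[0,0,0,0,0,0,-0.5],[0,0,0,0,0,0,-0.5],[0,0,0,0,0,0,-0.5],[0,0,0,0,0,0,-0.5],[0,0,0,0,0,0,-0.5]]
  ]
}}

```text
clock: 20.3
position: [0.5849, -0.0081, 0.028]
tool_rot: [-3.14, -0.0, 1.713]
force: [-7.3, -0.9, 4.1]
grip_width: 0.0268
finger_force: 26.3
```

>>> {"api": "move_arm", "payload": {
  "plan": [
    [[0,-0.04,0,0,0,0,-0.5],[0.1,0,0,0,0,0,-0.5],[0.1,0,0,0,0,0,-0.5],[0.1,0,0,0,0,0,-0.5],[0.1,0,0,0,0,0,-0.5],[0.05,0,0,0,0,0,-0.5],[0,0,0,0,0,0,-0.5],[0,0,0,0,0,0,-0.5],[0,0,0,0,0,0,-0.5],[0,0,0,0,0,0,-0.5]]
  ]
}}

```text
clock: 21.3
position: [0.5836, 0.0008, 0.0281]
tool_rot: [-3.141, 0.0, 1.713]
force: [-4.1, -3.2, -0.8]
grip_width: 0.0272
finger_force: 25.9
```

>>> {"api": "move_arm", "payload": {
  "plan": [
    [[0.04,0,0,0,0,0,-0.5],[0.04,0,0,0,0,0,-0.5],[0.04,0,0,0,0,0,-0.5],[0,0,0,0,0,0,-0.5],[0,0,0,0,0,0,-0.5],[0,0,0,0,0,0,-0.5],[0,0,0,0,0,0,-0.5],[0,0,0,0,0,0,-0.5],[0,0,0,0,0,0,-0.5],[0,0,0,0,0,0,-0.5]]
  ]
}}

```text
clock: 22.3
position: [0.5832, 0.003, 0.028]
tool_rot: [-3.141, 0.0, 1.713]
force: [-4.1, -4.2, -1.8]
grip_width: 0.0271
finger_force: 25.8
```

>>> {"api": "move_arm", "payload": {
  "plan": [
    [[0.04,0,0,0,0,0,-0.5],[0.04,0,0,0,0,0,-0.5],[0,0,0,0,0,0,-0.5],[0,0,0,0,0,0,-0.5],[0,0,0,0,0,0,-0.5],[0,0,0,0,0,0,-0.5],[0,0,0,0,0,0,-0.5],[0,0,0,0,0,0,-0.5],[0,0,0,0,0,0,-0.5],[0,0,0,0,0,0,-0.5]]
  ]
}}

```text
clock: 23.3
position: [0.583, 0.0045, 0.0281]
tool_rot: [-3.141, 0.0, 1.713]
force: [-3.7, -4.7, -1.2]
grip_width: 0.0273
finger_force: 25.8
```

```bash
python3 - <<'E'
from workcell import *
import cv2,numpy as np
a=grab_frame("side")["color"][195:250,295:375,::-1];b=grab_frame("top")["color"][145:250,225:380,::-1]
cv2.imwrite("pics/c1.png",np.hstack([cv2.resize(a,(400,275),interpolation=cv2.INTER_CUBIC),cv2.resize(b,(400,275),interpolation=cv2.INTER_CUBIC)]))
E
```

```text
(no output)
```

View pics/c1.png

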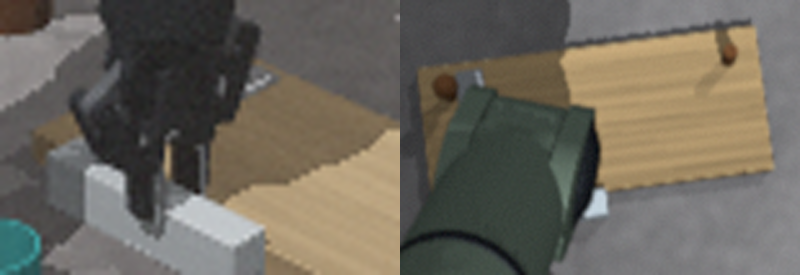

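>>> {"api": "move_arm", "payload": {
  "plan": [
    [[0.04,0,0,0,0,0,-0.5],[0.04,0,0,0,0,0,-0.5],[0,0,0,0,0,0,-0.5],[0,0,0,0,0,0,-0.5],[0,0,0,0,0,0,-0.5],[0,0,0,0,0,0,-0.5],[0,0,0,0,0,0,-0.5],[0,0,0,0,0,0,-0.5],[0,0,0,0,0,0,-0.5],[0,0,0,0,0,0,-0.5]]
  ]
}}

```text
clock: 24.4
position: [0.5829, 0.0058, 0.0281]
tool_rot: [-3.141, 0.001, 1.712]
force: [-2.2, -4.4, -1.6]
grip_width: 0.0271
finger_force: 25.8
```

>>> {"api": "move_arm", "payload": {
  "plan": [
    [[0.05,0,0,0,0,0,-0.5],[0.05,0,0,0,0,0,-0.5],[0,0,0,0,0,0,-0.5],[0,0,0,0,0,0,-0.5],[0,0,0,0,0,0,-0.5],[0,0,0,0,0,0,-0.5],[0,0,0,0,0,0,-0.5],[0,0,0,0,0,0,-0.5],[0,0,0,0,0,0,-0.5],[0,0,0,0,0,0,-0.5]]
  ]
}}

```text
clock: 25.4
position: [0.5828, 0.0075, 0.0281]
tool_rot: [3.141, 0.001, 1.712]
force: [-1.0, -6.5, -2.5]
grip_width: 0.0271
finger_force: 25.8
```

>>> {"api": "move_arm", "payload": {
  "plan": [
    [[0,0,0,0,0,0,-0.3],[0,0,0,0,0,0,-0.15],[0,0,0,0,0,0,0],[0,0,0,0,0,0,0],[0,0,-0.3,0,0,0,0],[0,0,-0.6,0,0,0,0],[0,0,-1,0,0,0,0],[0,0,-1,0,0,0,0],[0,0,-1,0,0,0,0],[0,0,-1,0,0,0,0]]
  ]
}}

```text
clock: 26.4
position: [0.5828, 0.0084, 0.128]
tool_rot: [3.141, -0.0, 1.713]
force: [-0.3, -0.1, 0.4]
grip_width: 0.0427
finger_force: 0.0
```

>>> {"api": "move_arm", "payload": {
  "plan": [
    [[-1,-0.5,-0.5,0,0,0,0],[-1,-0.5,-0.5,0,0,0,0],[-1,-0.5,0,0,0,0,0],[-1,-0.5,0,0,0,0,0],[-1,-0.5,0,0,0,0,0],[-1,-0.5,0,0,0,0,0],[-1,-0.5,0,0,0,0,-0.5],[-1,-0.5,0,0,0,0,-1],[-1,0,0,0,0,0,-1],[-1,0,0,0,0,0,-1]]
  ]
}}

```text
clock: 27.4
position: [0.5319, -0.2019, 0.1474]
tool_rot: [3.141, 0.0, 1.713]
force: [-0.4, -0.1, -1.3]
grip_width: 0.0002
finger_force: 0.0
```

```bash
python3 - <<'E'
from workcell import *
import cv2,numpy as np
a=grab_frame("side")["color"][:,:,::-1];b=grab_frame("top")["color"][:,:,::-1]
cv2.imwrite("pics/s2.png",a);cv2.imwrite("pics/t2.png",b)
cv2.imwrite("pics/c2.png",np.vstack([cv2.resize(a[190:248,295:395],(800,464)[:2],interpolation=cv2.INTER_CUBIC)[:300],cv2.resize(b[155:230,228:328],(400,300),interpolation=cv2.INTER_CUBIC).repeat(1,0) if 0 else np.hstack([cv2.resize(b[158:233,228:328],(400,300),interpolation=cv2.INTER_CUBIC),cv2.resize(b[100:300,100:380],(400,300))])]))
E
python3 go.py .58 -.1 .14 1.711
```

```text
turn units(6deg) [ 0.01   0.015 -0.01 ]
shift units: tool now [4.8  3.1  0.36]  after turn [4.8  3.11 0.36]
clock 27.5 pos [ 0.5318 -0.2038  0.1473] rot [3.1405e+00 1.6000e-03 1.7099e+00] F [-0.2  0.1  0.1] w 0.0003 j [ 0.03  0.56  0.33  1.84 -0.25  0.78  0.63]
```

View pics/c2.png

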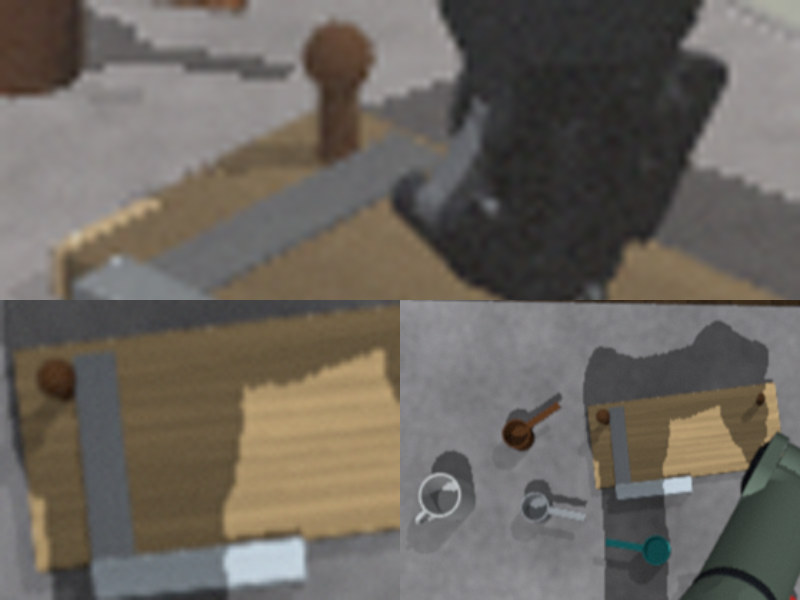

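The blade reaches the knob peg at its foot, but it looks turned about 2–3° relative to the board. I'll measure this by edge fitting, which needs no more pictures.

```bash
cat > edge.py <<'E'
from fit import *
import cv2,sys
from scipy.ndimage import map_coordinates,gaussian_filter1d
def chroma(f):
    a=cv2.imread(f).astype(float); return (a[:,:,2]-a[:,:,0])/(a.sum(2)+20)
# edges: (p0,p1 mm, outward normal local)
BE=[((-55,190,22),(70,190,22),(0,1)),((80,180,22),(80,-100,22),(1,0))]
SE=[((40,75,27),(115,75,27),(0,1)),((40,45,24),(155,45,24),(0,-1)),((164,70,27),(164,50,27),(1,0))]
def efit(img,E,t,sign,rng=5):
    t=np.array(t,float)
    for it in range(4):
        X=[];m=[]
        R=rng if it<2 else 2.5
        for p0,p1,n in E:
            P=np.linspace(p0,p1,25); Q=P+np.r_[n,0]*1.0
            a=proj("top",place(t,P)); d=proj("top",place(t,Q))-a; d/=np.linalg.norm(d,axis=1)[:,None]
            s=np.arange(-R,R+.01,.1)
            v=map_coordinates(img,[a[:,1:]+d[:,1:]*s,a[:,:1]+d[:,:1]*s],order=1)
            g=sign*gaussian_filter1d(v,6,axis=1,order=1)[:,5:-5]; w=np.clip(g-g.max(1,keepdims=True)*.5,0,None)
            k=(w*s[5:-5]).sum(1)/w.sum(1)
            k0=np.median(k); ok=(abs(k-k0)<2)&(g.max(1)>.003)
            X.append((P[ok],a[ok]+d[ok]*k[ok,None],d[ok]))
        r=lambda u:np.concatenate([((proj("top",place(u,P))-q)*d).sum(1) for P,q,d in X])
        t=least_squares(r,t,loss="soft_l1",f_scale=.3).x
    return t,[round(float(np.std(((proj("top",place(t,P))-q)*d).sum(1))),2) for P,q,d in X],[len(x[0]) for x in X]
def rel(b,s):
    c,sn=np.cos(b[2]),np.sin(b[2]);M=np.array([[c,sn],[-sn,c]])
    return {n:((place(s,[p])[0,:2]-b[:2])@M.T*1e3).round(2) for n,p in dict(blade_end=(14,70,11),free_end=(14,-70,11),blade_edge=(139,75,25)).items()}
def run(f,b0=(.6857,-.042,.14),s0=(.581,.018,.11)):
    im=chroma(f); b=efit(im,BE,b0,-1); s=efit(im,SE,s0,1)
    print(f,"\nboard",b[0].round(4),b[1:],"\nsquare",s[0].round(4),s[1:],"dyaw",round(s[0][2]-b[0][2],4),"\n",rel(b[0],s[0])); return b[0],s[0]
if __name__=="__main__":
    im=chroma("pics/top0.png"); print("start board",efit(im,BE,(.6857,-.042,.14),-1),"square",efit(im,SE,(.57,-.1465,.086),1))
    run("pics/t2.png")
E
python3 edge.py
```

```text
start board (array([ 0.68800475, -0.0422261 ,  0.14600647]), [0.05, 0.15], [25, 25]) square (array([ 0.57101463, -0.14517698,  0.07747923]), [0.09, 0.15, 0.04], [25, 24, 25])
pics/t2.png 
board [ 0.6871 -0.0412  0.1395] ([0.19, 0.11], [25, 25]) 
square [0.5821 0.0193 0.1241] ([0.07, 0.1, 0.06], [25, 25, 25]) dyaw -0.0153 
 {'blade_end': array([-80.56, 144.25]), 'free_end': array([-82.71,   4.27]), 'blade_edge': array([ 44.51, 147.33])}
```

>>> {"api": "move_arm", "payload": {
  "plan": [
    [[0.8,0.1,0,0,0,0,-1],[1,0.12,0,0,0,0,-1],[1,0.12,0,0,0,0,-1],[1,0.12,0,0,0,0,-1],[1,0.12,0,0,0,0,-1],[1,0.12,0,0,0,0,-1],[1,0.12,0,0,0,0,-1],[1,0.12,0,0,0,0,-1],[0.9,0.12,0.3,0,0,0,-1],[0,0,0.7,0,0,0,-1]]
  ]
}}

```text
clock: 28.5
position: [0.5285, -0.0213, 0.127]
tool_rot: [3.14, -0.002, 1.718]
force: [0.5, -0.3, -0.1]
grip_width: -0.0002
finger_force: 0.0
```

>>> {"api": "move_arm", "payload": {
  "plan": [
    [[0,0,0.9,0,0,0,-1],[0,0,0.9,0,0,0,-1],[0,0,0.9,0,0,0,-1],[0,0,0.9,0,0,0,-1],[0,0,0.9,0,0,0,-1],[0,0,0.7,0,0,0,-1],[0,0,0.4,0,0,0,-1],[0,0,0.1,0,0,0,-1],[0,0,0,0,0,0,-1],[0,0,0,0,0,0,-1]]
  ]
}}

```text
clock: 29.5
position: [0.5285, -0.0257, 0.0127]
tool_rot: [3.141, 0.0, 1.713]
force: [-0.0, 0.9, -1.1]
grip_width: 0.0
finger_force: 0.0
```

```bash
python3 go.py .574 -.027 .013 1.7103
```

```text
turn units(6deg) [0.00833333 0.         0.02666667]
shift units: tool now [-0.39  2.24 -0.01]  after turn [-0.38  2.24 -0.01]
clock 29.5 pos [ 0.5285 -0.0257  0.0127] rot [3.1408e+00 1.0000e-04 1.7130e+00] F [-0.   0.9 -1.1] w 0.0 j [-0.22  0.73  0.22  2.   -0.34  0.45  0.39]
```

>>> {"api": "move_arm", "payload": {
  "plan": [
    [[0,0.2,0,0,0,0,-1],[0,0.3,0,0,0,0,-1],[0,0.3,0,0,0,0,-1],[0,0.2,0,0,0,0,-1],[0,0.1,0,0,0,0,-1],[0,0.05,0,0,0,0,-1],[0,0.05,0,0,0,0,-1],[0,0.05,0,0,0,0,-1],[0,0,0,0,0,0,-1],[0,0,0,0,0,0,-1]]
  ]
}}

```text
clock: 30.5
position: [0.5529, -0.0222, 0.0121]
tool_rot: [-3.142, 0.0, 1.713]
force: [0.3, -0.4, 0.2]
grip_width: 0.0001
finger_force: 0.0
```

>>> {"api": "move_arm", "payload": {
  "plan": [
    [[0,0.04,0,0,0,0,-1],[0,0.04,0,0,0,0,-1],[0,0.04,0,0,0,0,-1],[0,0.04,0,0,0,0,-1],[0,0.04,0,0,0,0,-1],[0,0,0,0,0,0,-1],[0,0,0,0,0,0,-1],[0,0,0,0,0,0,-1],[0,0,0,0,0,0,-1],[0,0,0,0,0,0,-1]]
  ]
}}

```text
clock: 31.5
position: [0.5569, -0.0216, 0.0121]
tool_rot: [-3.142, -0.0, 1.713]
force: [-0.8, -0.7, 0.3]
grip_width: 0.0002
finger_force: 0.0
```

>>> {"api": "move_arm", "payload": {
  "plan": [
    [[0,0.04,0,0,0,0,-1],[0,0.04,0,0,0,0,-1],[0,0.04,0,0,0,0,-1],[0,0,0,0,0,0,-1],[0,0,0,0,0,0,-1],[0,0,0,0,0,0,-1],[0,0,0,0,0,0,-1],[0,0,0,0,0,0,-1],[0,0,0,0,0,0,-1],[0,0,0,0,0,0,-1]]
  ]
}}

```text
clock: 32.5
position: [0.5585, -0.0215, 0.012]
tool_rot: [-3.14, -0.0, 1.713]
force: [-6.0, -1.6, 4.2]
grip_width: -0.0003
finger_force: 3.1
```

>>> {"api": "move_arm", "payload": {
  "plan": [
    [[0,0.04,0,0,0,0,-1],[0,0.04,0,0,0,0,-1],[0,0.04,0,0,0,0,-1],[0,0,0,0,0,0,-1],[0,0,0,0,0,0,-1],[0,0,0,0,0,0,-1],[0,0,0,0,0,0,-1],[0,0,0,0,0,0,-1],[0,0,0,0,0,0,-1],[0,0,0,0,0,0,-1]]
  ]
}}

```text
clock: 33.5
position: [0.5598, -0.0216, 0.0119]
tool_rot: [-3.138, -0.0, 1.712]
force: [-12.9, -3.5, 9.4]
grip_width: -0.0002
finger_force: 6.5
```

>>> {"api": "move_arm", "payload": {
  "plan": [
    [[0,-0.3,0,0,0,0,-1],[0,-0.7,0,0,0,0,-1],[-0.4,-0.1,-1,0,0,0,-1],[-1,0,-1,0,0,0,-1],[-1,0,-1,0,0,0,-1],[-1,0,-0.6,0,0,0,-1],[-1,0,0,0,0,0,-1],[-1,0,0,0,0,0,-1],[-1,0,0,0,0,0,-1],[-1,0,0,0,0,0,-1]]
  ]
}}

```text
clock: 34.5
position: [0.5611, -0.1713, 0.0842]
tool_rot: [3.141, 0.0, 1.713]
force: [-0.4, 1.5, 0.6]
grip_width: 0.0004
finger_force: 0.0
```

```bash
python3 - <<'E'
from workcell import *
import cv2
for n in("top","side"): cv2.imwrite(f"pics/{n}3.png",grab_frame(n)["color"][:,:,::-1])
from edge import run
run("pics/top3.png")
E
```

```text
pics/top3.png 
board [ 0.6875 -0.0415  0.1361] ([0.18, 0.1], [25, 25]) 
square [0.5832 0.0189 0.1295] ([0.08, 0.09, 0.05], [25, 25, 25]) dyaw -0.0066 
 {'blade_end': array([-80.66, 143.93]), 'free_end': array([-81.58,   3.93]), 'blade_edge': array([ 44.37, 148.11])}
```

```bash
python3 - <<'E'
import cv2,numpy as np
a=cv2.imread("pics/side3.png")[198:268,298:378];b=cv2.imread("pics/top3.png")[160:240,230:330]
cv2.imwrite("pics/c3.png",np.hstack([cv2.resize(a,(400,350),interpolation=cv2.INTER_CUBIC),cv2.resize(b,(400,320),interpolation=cv2.INTER_CUBIC)[:350]if 0 else cv2.resize(b,(400,350),interpolation=cv2.INTER_CUBIC)]))
E
```

```text
(no output)
```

View pics/c3.png

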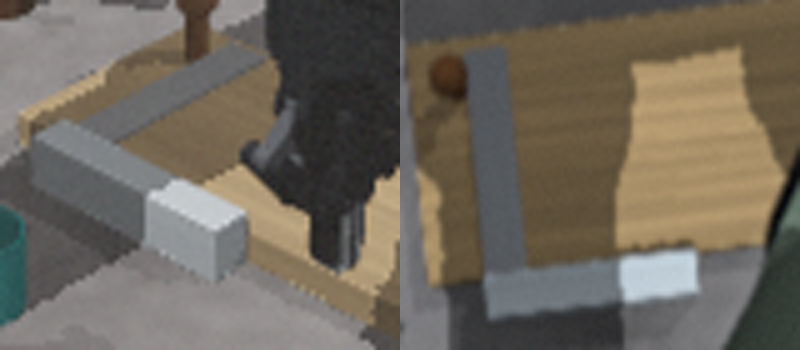

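Left (side): the stock lies along the board edge and the blade touches the peg foot at (197,60). Right (top): no visible gap at the edge. To be safe I'll give one more light nudge nearer the free end.

>>> {"api": "move_arm", "payload": {
  "plan": [
    [[0.6,0,0,0,0,0,-1],[1,0,0,0,0,0,-1],[1,0,0,0,0,0,-1],[1,0,0,0,0,0,-1],[1,0,0,0,0,0,-1],[1,0,0,0,0,0,-1],[1,0,0,0,0,0,-1],[0,0,0.6,0,0,0,-1],[0,0,1,0,0,0,-1],[0,0,1,0,0,0,-1]]
  ]
}}

```text
clock: 35.6
position: [0.542, -0.0388, 0.0314]
tool_rot: [3.141, -0.0, 1.714]
force: [1.0, -0.9, -0.2]
grip_width: -0.0
finger_force: 0.0
```

```bash
python3 go.py .560 -.042 .012 1.7103
```

```text
turn units(6deg) [ 0.00666667 -0.00166667  0.03833333]
shift units: tool now [-0.29  0.87  0.97]  after turn [-0.28  0.87  0.97]
clock 35.6 pos [ 0.542  -0.0388  0.0314] rot [ 3.1410e+00 -1.0000e-04  1.7144e+00] F [ 1.  -0.9 -0.2] w -0.0 j [-0.21  0.71  0.23  1.96 -0.32  0.51  0.4 ]
```

>>> {"api": "move_arm", "payload": {
  "plan": [
    [[-0.2,0,0.5,0,0,0,-1],[-0.1,0,0.3,0,0,0,-1],[0,0.2,0,0,0,0,-1],[0,0.2,0,0,0,0,-1],[0,0.2,0,0,0,0,-1],[0,0.1,0,0,0,0,-1],[0,0.08,0,0,0,0,-1],[0,0.05,0,0,0,0,-1],[0,0,0,0,0,0,-1],[0,0,0,0,0,0,-1]]
  ]
}}

```text
clock: 36.6
position: [0.5593, -0.0435, 0.0161]
tool_rot: [-3.141, 0.0, 1.713]
force: [-0.6, -0.0, 0.2]
grip_width: 0.0002
finger_force: 0.0
```

>>> {"api": "move_arm", "payload": {
  "plan": [
    [[0,0.04,0,0,0,0,-1],[0,0.04,0,0,0,0,-1],[0,0.04,0,0,0,0,-1],[0,0,0,0,0,0,-1],[0,0,0,0,0,0,-1],[0,0,0,0,0,0,-1],[0,0,0,0,0,0,-1],[0,0,0,0,0,0,-1],[0,0,0,0,0,0,-1],[0,0,0,0,0,0,-1]]
  ]
}}

```text
clock: 37.6
position: [0.5618, -0.0431, 0.0161]
tool_rot: [-3.142, 0.0, 1.713]
force: [-0.1, -0.3, -0.1]
grip_width: -0.0001
finger_force: 0.0
```

>>> {"api": "move_arm", "payload": {
  "plan": [
    [[0,0.04,0,0,0,0,-1],[0,0.04,0,0,0,0,-1],[0,0.04,0,0,0,0,-1],[0,0,0,0,0,0,-1],[0,0,0,0,0,0,-1],[0,0,0,0,0,0,-1],[0,0,0,0,0,0,-1],[0,0,0,0,0,0,-1],[0,0,0,0,0,0,-1],[0,0,0,0,0,0,-1]]
  ]
}}

```text
clock: 38.6
position: [0.5628, -0.0431, 0.016]
tool_rot: [-3.139, -0.0, 1.713]
force: [-9.4, -1.1, 7.0]
grip_width: -0.0002
finger_force: 4.6
```

>>> {"api": "move_arm", "payload": {
  "plan": [
    [[0,-0.2,0,0,0,0,-1],[0,-0.6,0,0,0,0,-1],[0,0,-1,0,0,0,-1],[0,0,-1,0,0,0,-1],[-1,0,-1,0,0,0,-1],[-1,0,-1,0,0,0,-1],[-1,0,-1,0,0,0,-1],[-1,0,0,0,0,0,-1],[-1,0,0,0,0,0,-1],[-1,0,0,0,0,0,-1]]
  ]
}}

```text
clock: 39.6
position: [0.5656, -0.1646, 0.1164]
tool_rot: [3.141, 0.0, 1.713]
force: [-1.0, 0.8, 0.2]
grip_width: -0.0002
finger_force: 0.0
```

>>> {"api": "move_arm", "payload": {
  "plan": [
    [[-0.5,-1,-0.5,0,0,0,-1],[-0.5,-1,0,0,0,0,-1],[0,-1,0,0,0,0,-1],[0,-1,0,0,0,0,-1],[0,-0.5,0,0,0,0,-1],[0,0,0,0,0,0,-1],[0,0,0,0,0,0,-1],[0,0,0,0,0,0,-1],[0,0,0,0,0,0,-1],[0,0,0,0,0,0,-1]]
  ]
}}

```text
clock: 40.6
position: [0.4794, -0.1963, 0.126]
tool_rot: [-3.142, 0.0, 1.713]
force: [-0.5, -0.5, 0.4]
grip_width: -0.0002
finger_force: 0.0
```

```bash
python3 - <<'E'
from workcell import *
import cv2
import numpy as np
for n in("top","side"): cv2.imwrite(f"pics/{n}4.png",grab_frame(n)["color"][:,:,::-1])
import edge
from edge import run
run("pics/top4.png")
edge.BE=[((-70,190,22),(70,190,22),(0,1)),((80,180,22),(80,-180,22),(1,0)),((-70,-190,22),(70,-190,22),(0,-1))]
run("pics/top4.png")
E
```

```text
pics/top4.png 
board [ 0.6875 -0.0411  0.1379] ([0.15, 0.09], [25, 25]) 
square [0.5833 0.0189 0.1293] ([0.07, 0.1, 0.03], [25, 25, 25]) dyaw -0.0085 
 {'blade_end': array([-80.29, 143.59]), 'free_end': array([-81.48,   3.59]), 'blade_edge': array([ 44.75, 147.52])}
pics/top4.png 
board [ 0.6874 -0.0413  0.1375] ([0.15, 0.11, 0.07], [25, 25, 25]) 
square [0.5833 0.0189 0.1293] ([0.07, 0.1, 0.03], [25, 25, 25]) dyaw -0.0082 
 {'blade_end': array([-80.28, 143.78]), 'free_end': array([-81.43,   3.78]), 'blade_edge': array([ 44.75, 147.75])}
```

```bash
python3 -c "
from workcell import *
print(job_done())"
```

```text
the job is handed in; nothing more can be done
None
```

The job is handed in, but no verdict came back. By camera, the stock is within about 1.5 mm of the board edge at both ends and the blade edge is about 0.7 mm from the peg's side (within measuring error of touching). The cup stood upright on the sill when last checked, the board has barely moved, the mug, squeezer and spatula were never touched, and the arm is clear of everything.

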